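Mesh the hand crank onto a honey extractor's splined drive shaft

TASK

Fit the hand crank to the honey extractor's drive: set its splined hub on the upright shaft, rock it to and fro under a light push until the splines mesh, and press it fully home; never force it (knocks, or a load of more than about 5 kg, bruise the splines). Then wind the crank until its arm lies in line with the crossbar, pointing to either end, so that the drum's lids will clear it, and let go. Leave the comb frame, honey jar, water bottle and hive tool alone.

Things in the scene. Friction and masses are not known exactly. Their poses are not given: they have to be found in the camera images.
- crank: Loose hand crank, about 0.42 kg, bare aluminium with a black grip, standing on the table on its hub. Origin: centre of the hub's underside, on the bore's axis; z up; x along the arm to the grip. Flat arm 22 mm wide, from 12 to 20 mm above the origin, reaching to x = 136 mm; upright grip 29 mm across at x = 125 mm, its top 92 mm above the origin.
- hub_grip (a point): On the crank's axis, 47 mm above its underside: where to grasp the hub from above, at any yaw. The round hub is 44 mm across from 10 mm up to its closed top 62 mm above the underside; a dust collar 60 mm across and 10 mm high surrounds its foot.
- bore (a point): Mouth of the crank's splined bore, the same point and axes as the crank's origin. The bore opens downward, is 44 mm deep and 26 mm across between the splines; its six grooves stand every 60 degrees, one of them along the arm (x).
- drive: The extractor's drive: steel crossbar 360 x 60 mm, top 92 mm above the table, on two timber blocks on a board fixed to the table, with an aluminium gear case (top 121 mm above the table) and an upright splined shaft. Origin: on the table under the shaft's axis; z up; y along the crossbar, which runs from y = -125 to +235 mm.
- seat (a point): On the shaft's axis, on top of its shoulder (40 mm across), 126 mm above the table: the crank's origin comes here when fully home. Axes as the drive's (not turning with the shaft). The shaft turns either way without end against a steady drag of 0.15 N m and stays where it is left. Metal meets metal here: touch down at 20 mm/s or less.
- spline_top (a point): On the axis, 24 mm above the seat: top of the six straight splines, 32 mm across, 8 mm wide, 60 degrees apart, at an unknown angle (never as needed to go on in line with the bar). Above: plain nose 24 mm across, tapering from 6 to 13 mm up. Play 1 mm sideways, 3 degrees each way. Unmeshed, the crank stops here; meshed, it slides down. Over 12 N on unmeshed teeth may drag the shaft round.
- comb_frame: Bystander: small wooden hive frame with yellow comb lying flat, 160 x 254 x 26 mm. Origin: centre of its underside.
- honey_jar: Bystander: amber glass honey jar, 68 mm across, 95 mm high. Origin: centre of its underside.
- water_bottle: Bystander: blue water bottle, 66 mm across, 210 mm high. Origin: centre of its underside.
- hive_tool: Bystander: flat steel hive tool, about 240 x 46 x 18 mm, lying on the table. Origin: centre of its underside.
Not all that is in view belongs to the job. There is more than one size of the crank; the job needs the largest.

How it is judged:
On the way:
1. the crank is meshed on the shaft and fully home on its shoulder (z of crank in the frame of seat below 0.003 m and horizontal distance between crank and seat below 0.004 m and angle between crank's own z axis and vertical below 0.08 rad), for 0.2 s.
At the end, for the whole second after the job is handed in: The crank is fully home on the shaft (its underside within 3 mm of the shoulder, on the axis within 4 mm, upright within 4.5 degrees), its arm in line with the crossbar within 8 degrees, either way round, at rest and let go (all of step 1 and z of crank in the frame of seat above -0.004 m and angle between the x axis of crank and the y axis of drive, either way round below 0.14 rad and linear speed of crank below 0.01 m/s and angular speed of crank below 0.1 rad/s); the robot touches nothing.
It fails at once if the crank is forced: more than 70 N between the crank and the drive, knocks included (contact force between crank and drive above 70 N).
It fails at once if the comb frame, jar, bottle or hive tool is moved by more than 30 mm (distance of any of comb_frame, honey_jar, water_bottle, hive_tool from where it was at the start of the episode above 0.03 m).
It also fails if it takes over 58 s, if anything falls off the work surface, if the arm or the gripper's body presses on something with over 40 N, if the wrist force passes 120 N, or if a joint passes its speed limit or range.

ROBOT

A 6-joint arm with a two-finger parallel gripper is mounted at the origin on the work surface. World frame = base frame: x ahead of the robot, y to its left, z up, the work surface at z = 0. Lengths are in m, angles in rad, forces in N, time in s.
With the tool pointing down it reaches from about 0.275 to 0.825 m from the base axis. Payload 5.2 kg.
Tool frame: the origin (TCP) lies midway between the tips of the shut fingers; the grasp point (between the pads) lies 19 mm behind it; z points along the fingers, y is the line along which they close (so a half turn about z gives the same grasp; the last joint's range is limited). The gripper opens to 93 mm and grips with 3 to 60 N. Pads are 15 mm wide; open, the fingers measure 128 mm over their backs; the gripper's body (75 mm by 188 mm) begins 65 mm behind the grasp point.
Start: joints at [1.082, 0.259, 1.535, -0, 1.348, -0.203], TCP at [0.155, 0.528, 0.219] pointing down, gripper open.
Joint ranges: [-3.14, 3.14], [-0.91, 2.08], [0.19, 2.58], [-1.22, 4.36], [0.22, 2.71], [-3.12, 3.12]. Speed limits (rad/s): [2.57, 2.57, 3.14, 3.14, 3.14, 3.14].

INTERFACE

Orientations are given as a 3x3 rotation matrix whose columns are the frame's x, y, z axes.
In Python, from cell import ctrl, solver, optics gives the robot as it stands. Calls block until the motion is done:
- ctrl.move_pose(position, orientation): joint-space move of the TCP to a pose.
- ctrl.move_linear(position, vel=0.15, ori=None, threshold=None): straight line of the TCP; ori=None keeps the orientation; vel is the mean speed in m/s. With threshold (N) it stops when the force on the tool has changed by that much, and returns True; else False.
- ctrl.move_joints(angles): joint-space move.
- ctrl.grip(opening, f_grip=None): opening from 0.0 (shut) to 1.0 (fully open); f_grip is the grip in N (None keeps the last); returns when the fingers have stopped.
- ctrl.dwell(seconds).
- solver.solve_ik(position, orientation): joint angles nearest the present ones, or None.
- optics.snapshot(name): name is "scene" or "side" or "wrist"; returns (picture, depth): 400x640x3 uint8, red, green, blue; 400x640 float32, m along the optical axis (not along the pixel's ray), 0 where there is no reading.
- optics.camera_info(name): a dict with "intrinsics" (3x3 intrinsics, pixels), "xyz" and "orientation" of the camera in the world. Camera axes: x right, y up, looking along -z (the intrinsics and any distortion apply to the point x, -y, -z); pixel columns grow to the right and rows downward; lengths in m; the calibration is good to about 2 mm. A picture is of the moment at which its call begins: read the wrist's pose just before it. camera_info takes no time and is no camera call; for the wrist camera it gives the pose at the moment of the call.
A pose or a line that the arm cannot do raises ctrl.Unreachable and nothing moves.
- ctrl.finish_job(): hands the job in; it is judged then, once.
Readings, each from a call of its own:
- ctrl.read_t(): time.
- ctrl.read_joint_positions(): joint angles.
- ctrl.read_dq(): joint speeds.
- ctrl.read_tau(): joint torques, N m.
- ctrl.read_tcp_pos(): TCP position.
- ctrl.read_tcp_rot(): TCP orientation.
- ctrl.read_ft_force(): force on the tool from outside, world axes, zero at the start.
- ctrl.read_ft_torque(): the same for the moment, N m.
- ctrl.read_finger_gap(): opening from 0.0 (shut) to 1.0 (fully open).
- ctrl.read_grip_force(): force on a finger pad.
Only numpy, scipy, OpenCV 4.12 (cv2) and the standard library are available. Lean on these libraries where they do the work, as an engineer would, in place of code of your own. Each camera call takes 0.05 s, during which the arm holds its last target. There are 200 camera calls.

## Working session

There is one attempt and no reset: what is moved stays moved. The work goes in short steps, each a Python script; the robot and the scene stay as the last script left them, time stands still between calls to the robot, and variables do not carry over. Pictures are saved under pics/ and viewed, at most 10 in all, crops included, and the job is handed in when it is done.

```bash
ls; mkdir -p pics
python3 - <<'E'
from cell import ctrl, solver, optics
import cv2, numpy as np
for n in ("scene","side"):
    p,d=optics.snapshot(n); cv2.imwrite(f"pics/{n}0.png",p[:,:,::-1]); np.savez(f"{n}0.npz",p=p,d=d)
    i=optics.camera_info(n); print(n,{k:np.round(v,4).tolist() if not isinstance(v,str) else v for k,v in i.items()}, (d>0).mean())
print(ctrl.read_t())
E
```

```text
pics
scene {'intrinsics': [[452.5426, 0.0, 311.5027], [0.0, 452.5426, 199.7035], [0.0, 0.0, 1.0]], 'xyz': [0.9706, -0.8134, 0.9544], 'orientation': [[0.8328, -0.4147, 0.3665], [0.5535, 0.6221, -0.5537], [0.0016, 0.664, 0.7477]]} 0.99570703125
side {'intrinsics': [[520.7785, 0.0, 322.5601], [0.0, 520.7785, 202.6746], [0.0, 0.0, 1.0]], 'xyz': [-0.1113, -1.0861, 1.2628], 'orientation': [[0.7981, 0.4339, -0.418], [-0.6025, 0.5681, -0.5605], [-0.0057, 0.6992, 0.7149]]} 0.9960390625
0.1
```

View pics/scene0.png

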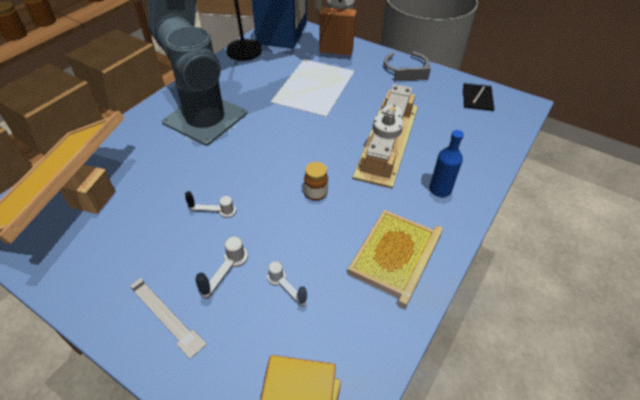

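View pics/side0.png

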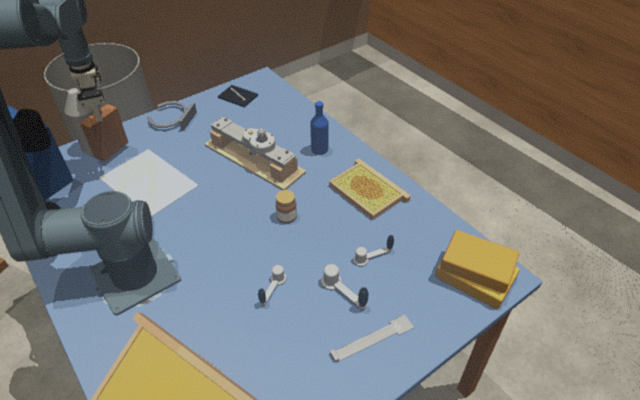

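The scene view shows three cranks. The middle one is the largest, with its hub at scene (235,248) / side (331,275) and its grip at scene (203,285) / side (363,297). The drive is at scene (390,125) / side (260,140). Next I'll turn both depth images into points.

```bash
cat > h.py <<'E'
import numpy as np, cv2
from cell import ctrl, solver, optics
def cloud(d,i):
    K=np.array(i["intrinsics"]);R=np.array(i["orientation"]);t=np.array(i["xyz"])
    v,u=np.mgrid[:d.shape[0],:d.shape[1]]
    P=np.stack([(u-K[0,2])/K[0,0]*d,-(v-K[1,2])/K[1,1]*d,-d],-1)
    W=P@R.T+t; W[d<=0]=np.nan
    return W
def project(p,i):
    K=np.array(i["intrinsics"]);R=np.array(i["orientation"]);t=np.array(i["xyz"])
    q=(np.asarray(p)-t)@R; return K[0,0]*q[...,0]/-q[...,2]+K[0,2], K[1,1]*-q[...,1]/-q[...,2]+K[1,2]
def down(yaw):  # tool x at angle yaw, tool y = z cross x, z down
    c,s=np.cos(yaw),np.sin(yaw)
    return np.array([[c,s,0],[s,-c,0],[0,0,-1.]])
E
python3 - <<'E'
from h import *
for n,hub,bar in (("scene",(235,248),(390,135)),("side",(331,275),(255,145))):
    z=np.load(n+"0.npz");W=cloud(z["d"],optics.camera_info(n))
    def sel(c,r,lo,hi):
        v,u=np.mgrid[:400,:640]; m=(np.hypot(u-c[0],v-c[1])<r)&(W[...,2]>lo)&(W[...,2]<hi); return W[m]
    T=W[(W[...,2]<.004)&(W[...,2]>-.02)]; print(n,"table z",np.median(T[:,2]))
    a=sel(hub,60,.056,.068)
    a=a[np.isfinite(a).all(1)]
    c=np.median(a,0); a=a[np.hypot(*(a-c)[:,:2].T)<.04]
    print("hub top",len(a),a.mean(0), cv2.minEnclosingCircle(a[:,:2].astype(np.float32)))
    g=sel(hub,75,.083,.1); print("grip top",len(g),g.mean(0) if len(g) else 0)
    for lo,hi in ((.086,.098),(.114,.128),(.14,.18)):
        b=sel(bar,70,lo,hi)
        print("drive",lo,len(b),b.mean(0), cv2.minAreaRect(b[:,:2].astype(np.float32)))
E
```

```text
scene table z 0.000791634219595494
hub top 214 [ 0.45355059 -0.37639033  0.06206209] ((0.4527152478694916, -0.37413501739501953), 0.022747095674276352)
grip top 85 [ 0.46840289 -0.49994195  0.08920214]
drive 0.086 865 [0.58214939 0.21059886 0.09383978] ((0.5892660021781921, 0.2053241729736328), (0.20104266703128815, 0.42950499057769775), 39.0819206237793)
drive 0.114 577 [0.60588818 0.17531861 0.12146006] ((0.6516528129577637, 0.14424943923950195), (0.10883815586566925, 0.3018378019332886), 55.56167984008789)
drive 0.14 321 [0.72224539 0.13596275 0.15437696] ((0.6853872537612915, 0.1481209397315979), (0.03299633786082268, 0.2523619532585144), 74.03829193115234)
side table z 0.0009410436125190103
hub top 151 [ 0.44724012 -0.37461226  0.06275114] ((0.4484104514122009, -0.37357187271118164), 0.024739433079957962)
grip top 63 [ 0.46154017 -0.49842298  0.08928322]
drive 0.086 800 [0.55191125 0.16153559 0.09364338] ((0.5153230428695679, 0.1637095957994461), (0.38267746567726135, 0.4198746085166931), 36.41140365600586)
drive 0.114 402 [0.58498147 0.18503009 0.12246676] ((0.6434312462806702, 0.15520860254764557), (0.11387670040130615, 0.2869546413421631), 59.32845687866211)
drive 0.14 148 [0.67126462 0.15294798 0.15299218] ((0.6703437566757202, 0.1609584093093872), (0.043844930827617645, 0.23181848227977753), 74.12267303466797)
```

Run:
```python
import cv2,numpy as np
a=cv2.imread("pics/scene0.png")[70:200,330:480]; b=cv2.imread("pics/side0.png")[100:200,190:320]
cv2.imwrite("pics/c.png",np.hstack([cv2.resize(a,(400,347),interpolation=2),cv2.resize(b,(400,347),interpolation=2)]))
```

```text
(no output)
```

View pics/c.png

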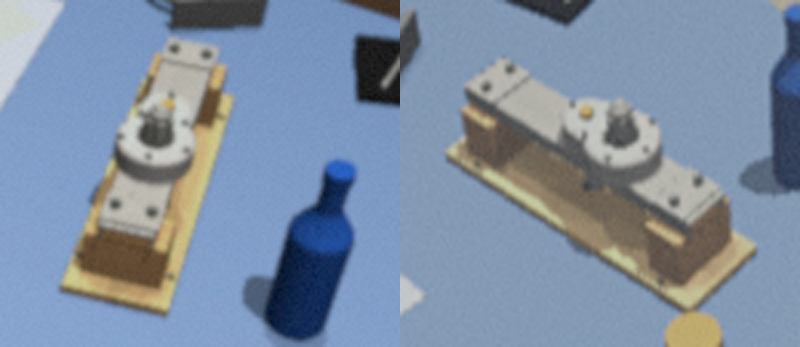

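The crop shows the shaft at scene ≈(389,113) and side ≈(261,134), standing on the round gear case. The bottle stands close to the bar. I'll restrict the cloud to that area and fit it.

Run:
```python
from h import *
for n,s in (("scene",(389,118)),("side",(261,138))):
    z=np.load(n+"0.npz");p=z["p"].astype(int);W=cloud(z["d"],optics.camera_info(n))
    c0=W[s[1],s[0]]; print(n,"seed",c0)
    near=np.hypot(W[...,0]-c0[0],W[...,1]-c0[1])<.27
    blue=(p[...,2]-p[...,0]>50)
    def sel(lo,hi,m=True): return W[near&~blue&m&(W[...,2]>lo)&(W[...,2]<hi)]
    b=sel(.089,.097)
    m=np.zeros((400,640),np.uint8); mm=near&~blue&(W[...,2]>.088)&(W[...,2]<.098)
    k,l,st,_=cv2.connectedComponentsWithStats(mm.astype(np.uint8)); 
    b=np.vstack([W[l==i] for i in range(1,k) if st[i,4]>25])
    print("bar",len(b),b.mean(0),cv2.minAreaRect(b[:,:2].astype(np.float32)))
    g=sel(.117,.125);print("case",len(g),g.mean(0),cv2.minAreaRect(g[:,:2].astype(np.float32)),cv2.minEnclosingCircle(g[:,:2].astype(np.float32)))
    t=sel(.152,.17);print("nose",len(t),np.median(t,0))
    B=W[(p[...,2]-p[...,0]>50)&(W[...,2]>.05)&(W[...,2]<.3)&(W[...,0]>.5)];print("bottle",len(B),np.median(B,0),B[:,2].max())
    J=W[(p[...,0]-p[...,2]>60)&(W[...,2]>.08)&(W[...,2]<.105)&(np.hypot(W[...,0]-.5,W[...,1])<.15)];print("jar",len(J),np.median(J,0))
```

```text
scene seed [0.58440864 0.16989138 0.14337814]
bar 967 [0.55820281 0.16836835 0.09420213] ((0.560825765132904, 0.1625942885875702), (0.5114489793777466, 0.16381454467773438), 87.15242004394531)
case 442 [0.58344256 0.18587564 0.1212793 ] ((0.6361662745475769, 0.14774693548679352), (0.10498254746198654, 0.2763705849647522), 51.399654388427734) ((0.6596415638923645, 0.1771535575389862), 0.1390823870897293)
nose 57 [0.581006   0.17626599 0.15960754]
bottle 948 [0.79524395 0.11269729 0.13309249] 0.21482804316997606
jar 287 [ 0.50129512 -0.08309387  0.09550372]
side seed [0.56679679 0.17519912 0.13612974]
bar 667 [0.55986927 0.18357576 0.09389617] ((0.5204464197158813, 0.14171747863292694), (0.3691815733909607, 0.4307348430156708), 42.175323486328125)
case 278 [0.58963849 0.18400543 0.12172544] ((0.6530558466911316, 0.1503394991159439), (0.11243322491645813, 0.3078621029853821), 59.32845687866211) ((0.6709102392196655, 0.18044359982013702), 0.15438251197338104)
nose 58 [0.57624296 0.17525917 0.16049367]
bottle 208 [0.77657194 0.12011288 0.14696775] 0.2179953739859597
jar 176 [ 0.49273279 -0.07673684  0.09663593]
```

Run:
```python
from h import *
i=optics.camera_info("wrist"); R=ctrl.read_tcp_rot();t=np.array(ctrl.read_tcp_pos())
print("cam in tool",np.round((np.array(i["xyz"])-t)@R,4),np.round(R.T@np.array(i["orientation"]),3).tolist(),np.array(i["intrinsics"]).round(1).tolist())
ctrl.move_pose([.52,.16,.40],down(np.arctan2(.178,.579)))
print(ctrl.read_t(),ctrl.read_tcp_pos())
i=optics.camera_info("wrist"); p,d=optics.snapshot("wrist")
cv2.imwrite("pics/w1.png",p[:,:,::-1]); np.savez("w1.npz",p=p,d=d,i=np.array(i,dtype=object))
print(i, project([.579,.178,.15],i))
```

```text
cam in tool [ 0.0795  0.0003 -0.1655] [[-0.001, 0.959, 0.285], [1.0, 0.001, -0.0], [-0.001, 0.285, -0.959]] [[335.9, 0.0, 315.2], [0.0, 335.9, 194.7], [0.0, 0.0, 1.0]]
2.0833 [0.51965596 0.16066209 0.39971608]
{'intrinsics': array([[335.86180978,   0.        , 315.21819469],
       [  0.        , 335.86180978, 194.66173471],
       [  0.        ,   0.        ,   1.        ]]), 'xyz': array([0.59522865, 0.18440228, 0.5651231 ]), 'orientation': array([[ 2.94308129e-01,  9.16341709e-01,  2.71478541e-01],
       [-9.55710178e-01,  2.82447202e-01,  8.27141719e-02],
       [-8.83908626e-04, -2.83798258e-01,  9.58883605e-01]])} (np.float64(316.6428760369055), np.float64(110.37590236838622))
```

View pics/w1.png

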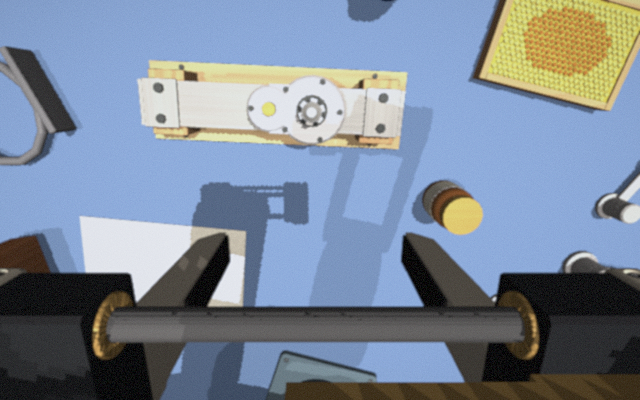

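The shaft is at wrist pixel ≈(312,112) with its teeth visible. The bar runs from about (140,103) to (405,115). I'll go closer for the spline angle, then take a view over the crank.

Run:
```python
from h import *
def snap(n):
    i=optics.camera_info("wrist"); p,d=optics.snapshot("wrist"); np.savez(n+".npz",p=p,d=d,i=np.array(i,dtype=object)); return p
a=np.arctan2(.178,.579); s=np.array([.579,.178])
u=np.array([np.cos(a),np.sin(a)])
ctrl.move_linear([*(s-.088*u),.20],vel=.2); p=snap("w2")
# polygons
ctrl.move_linear([*(s-.088*u),.30],vel=.3)
b=np.arctan2(-.374,.45); v=np.array([np.cos(b),np.sin(b)]); h=np.array([.4505,-.374])
ctrl.move_pose([*(h-.10*v),.25],down(b)); q=snap("w3")
print(ctrl.read_t())
cv2.imwrite("pics/w23.png",np.vstack([cv2.resize(p[60:260,190:450],(650,500),interpolation=2)])[:,:,::-1])
cv2.imwrite("pics/w3.png",q[:,:,::-1])
```

```text
5.625
```

View pics/w23.png

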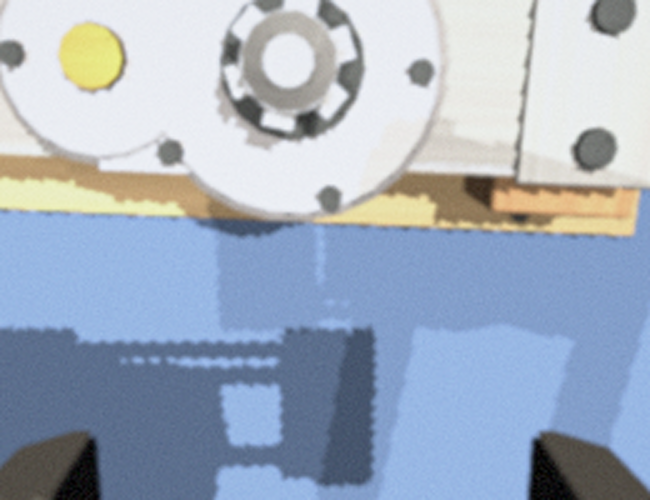

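View pics/w3.png

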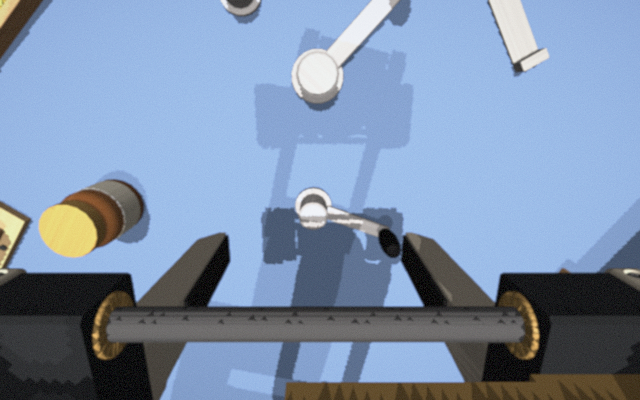

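In w2 the shaft nose is at wrist pixel ≈(306,84), with bright spline tops and dark gaps in a ring around it. In w3 the large hub is at ≈(317,76), with its arm pointing up and to the right. Next I'll measure both precisely.

```bash
cat > meas.py <<'E'
from h import *
def cast(u,v,z,i):
    K=np.array(i["intrinsics"]);R=np.array(i["orientation"]);t=np.array(i["xyz"])
    r=R@np.array([(u-K[0,2])/K[0,0],-(v-K[1,2])/K[1,1],-1]); return t+r*(z-t[2])/r[2]
if __name__=="__main__":
    z=np.load("w2.npz",allow_pickle=True);p=z["p"];d=z["d"];i=z["i"].item();W=cloud(d,i)
    g=cv2.cvtColor(p,cv2.COLOR_RGB2GRAY)
    print("depth nose",np.nanmedian(W[80:88,302:310],(0,1)),"case z",np.nanmedian(W[110:116,300:310,2]))
    m=(W[...,2]>.145)&(W[...,2]<.18); k,l,st,c=cv2.connectedComponentsWithStats(m.astype(np.uint8)); j=l[84,306]; print("nose comp",st[j],c[j],cast(*c[j],.157,i))
    m=(W[...,2]>.158)&(l==j); v,u=np.nonzero(m); print("nose top",len(u),cast(u.mean(),v.mean(),.162,i))
    cs=cv2.HoughCircles(cv2.resize(g[55:115,275:340],None,fx=6,fy=6,interpolation=2),cv2.HOUGH_GRADIENT,1,5,param1=80,param2=25,minRadius=25,maxRadius=220)
    if cs is not None:
        for x,y,r in cs[0][:8]: 
            u,v=(x-2.5)/6+275,(y-2.5)/6+55; print("circ",round(u,1),round(v,1),round(r/6,1),[cast(u,v,h,i)[:2].round(4).tolist() for h in (.126,.150,.156,.163)])
    # bar edges
    z1=np.load("w1.npz",allow_pickle=True);i1=z1["i"].item();W1=cloud(z1["d"],i1)
    s=np.array([.579,.178]);m=(W1[...,2]>.088)&(W1[...,2]<.1)&(np.hypot(W1[...,0]-s[0],W1[...,1]-s[1])<.26)
    k,l,st,c=cv2.connectedComponentsWithStats(m.astype(np.uint8));b=np.vstack([W1[l==q] for q in range(1,k) if st[q,4]>300])
    r=cv2.minAreaRect(b[:,:2].astype(np.float32));print("bar",r,cv2.boxPoints(r).tolist(),cv2.fitLine(b[:,:2].astype(np.float32),2,0,.01,.01).ravel())
    # crank
    z=np.load("w3.npz",allow_pickle=True);p=z["p"];i=z["i"].item();W=cloud(z["d"],i)
    m=(W[...,2]>.056)&(W[...,2]<.069); k,l,st,c=cv2.connectedComponentsWithStats(m.astype(np.uint8));j=l[76,317];print("hub",st[j],cast(*c[j],.062,i),np.nanmedian(W[l==j],0))
    h=cast(*c[j],.062,i)[:2]
    D=np.hypot(W[...,0]-h[0],W[...,1]-h[1]); a=W[(W[...,2]>.014)&(W[...,2]<.025)&(D>.034)&(D<.105)]
    ln=cv2.fitLine(a[:,:2].astype(np.float32),2,0,.01,.01).ravel();print("arm",len(a),ln,np.degrees(np.arctan2(ln[1],ln[0])),"mean dir",np.degrees(np.arctan2(*(a[:,:2].mean(0)-h)[::-1])))
E
python3 meas.py
```

```text
depth nose [0.57590802 0.18343714 0.16237752] case z 0.1255292545623287
nose comp [ 280   56   53   56 1847] [305.63616676  83.89225772] [0.57586176 0.1834852  0.157     ]
nose top 844 [0.57586309 0.18359503 0.162     ]
circ 306.2 83.3 28.3 [[0.5771, 0.1844], [0.5764, 0.1835], [0.5763, 0.1833], [0.5761, 0.1831]]
circ 306.2 85.5 28.8 [[0.5757, 0.184], [0.5752, 0.1832], [0.5751, 0.183], [0.575, 0.1827]]
circ 305.7 84.8 29.5 [[0.576, 0.1844], [0.5755, 0.1836], [0.5754, 0.1834], [0.5752, 0.1831]]
circ 304.5 84.2 27.8 [[0.5762, 0.1853], [0.5757, 0.1844], [0.5755, 0.1841], [0.5754, 0.1839]]
circ 306.2 82.5 27.6 [[0.5776, 0.1845], [0.5769, 0.1837], [0.5767, 0.1834], [0.5765, 0.1832]]
circ 305.5 86.2 29.6 [[0.5752, 0.1843], [0.5747, 0.1834], [0.5746, 0.1832], [0.5745, 0.183]]
circ 303.8 85.5 31.3 [[0.5752, 0.1855], [0.5748, 0.1845], [0.5747, 0.1843], [0.5746, 0.184]]
circ 306.7 84.8 29.7 [[0.5762, 0.1837], [0.5757, 0.183], [0.5756, 0.1828], [0.5754, 0.1826]]
bar ((0.559801459312439, 0.17055818438529968), (0.4942513406276703, 0.15934015810489655), 87.99943542480469) [[0.47155293822288513, -0.07363563776016235], [0.630795955657959, -0.07919809222221375], [0.6480499505996704, 0.4147520065307617], [0.48880696296691895, 0.4203144609928131]] [ 0.13595718 -0.9907147   0.55486923  0.2379673 ]
hub [ 296   50   44   47 1567] [ 0.44989517 -0.3743553   0.062     ] [ 0.44989985 -0.37436662  0.06110919]
arm 1459 [ 0.33720666  0.9414306   0.4593103  -0.44068664] 70.29321 mean dir -81.92134316265297
```

```bash
cat > m2.py <<'E'
from meas import *
z1=np.load("w1.npz",allow_pickle=True);i1=z1["i"].item();W1=cloud(z1["d"],i1);p=z1["p"].astype(int)
white=(p.min(-1)>150)&(p.max(-1)-p.min(-1)<60)
m=white&(W1[...,2]>.085)&(W1[...,2]<.1); m[150:]=0; m[:60]=0
k,l,st,c=cv2.connectedComponentsWithStats(m.astype(np.uint8));b=np.vstack([W1[l==q] for q in range(1,k) if st[q,4]>100])
r=cv2.minAreaRect(b[:,:2].astype(np.float32));bp=cv2.boxPoints(r);e=max([bp[1]-bp[0],bp[2]-bp[1]],key=np.linalg.norm)
print("bar",r,"angle",np.degrees(np.arctan2(e[1],e[0]))%180,"pca",np.degrees(np.arctan2(*np.linalg.svd(b[:,:2]-b[:,:2].mean(0))[2][0][::-1]) )%180 if len(b)<5000 else 0)
z=np.load("w2.npz",allow_pickle=True);p=z["p"];i=z["i"].item();g=cv2.cvtColor(p,cv2.COLOR_RGB2GRAY).astype(np.float32)
for c in ((.5758,.1835),(.5768,.1840),(.575,.183)):
    th=np.radians(np.arange(360)); acc=0
    for r in (.0135,.0145,.0155):
        P=np.stack([c[0]+r*np.cos(th),c[1]+r*np.sin(th),np.full(360,.150)],-1);u,v=project(P,i)
        acc=acc+cv2.remap(g,u.astype(np.float32)[None],v.astype(np.float32)[None],1)[0]
    F=np.fft.fft(acc/3); print("spline",c,"phase deg mod 60",(-np.degrees(np.angle(F[6]))/6)%60,"amps",np.abs(F[1:9]).astype(int)); 
    if c[0]==.5758: print((acc[::6]/3).astype(int).tolist())
z=np.load("w3.npz",allow_pickle=True);p=z["p"].astype(int);i=z["i"].item();W=cloud(z["d"],i);h=np.array([.4499,-.3744])
D=np.hypot(W[...,0]-h[0],W[...,1]-h[1]);m=(W[...,2]>.012)&(W[...,2]<.028)&(D>.036)&(D<.1)&(p.min(-1)>140)
k,l,st,c=cv2.connectedComponentsWithStats(m.astype(np.uint8));j=1+np.argmax(st[1:,4]);print(st[j],c[j]);a=W[l==j][:,:2]
print("arm",np.degrees(np.arctan2(*(a.mean(0)-h)[::-1])),np.degrees(np.arctan2(*np.linalg.svd(a-a.mean(0),full_matrices=False)[2][0][::-1])))
for yaw in range(-180,180,30):
    print(yaw,[None if q is None else round(float(np.degrees(q[5]))) for q in (solver.solve_ik([.45,-.374,.1],down(np.radians(yaw))),solver.solve_ik([.576,.1835,.17],down(np.radians(yaw))))])
E
python3 m2.py
```

```text
bar ((0.5622698664665222, 0.23721906542778015), (0.06401479244232178, 0.3602549135684967), 14.661785125732422) angle 104.66178 pca 0
spline (0.5758, 0.1835) phase deg mod 60 5.057998 amps [ 1844   660   813   367  1165 14591  2060   359]
[230, 229, 231, 232, 160, 122, 121, 121, 156, 233, 233, 232, 235, 234, 154, 100, 85, 87, 142, 232, 235, 219, 219, 223, 103, 78, 78, 76, 165, 235, 233, 233, 234, 210, 94, 62, 61, 82, 181, 234, 231, 230, 233, 224, 114, 106, 112, 110, 166, 233, 226, 225, 231, 227, 133, 115, 115, 101, 146, 231]
spline (0.5768, 0.184) phase deg mod 60 5.2004876 amps [  789   951  1225   519  1634 11852  4593   367]
spline (0.575, 0.183) phase deg mod 60 4.8243713 amps [ 3455   541   774   422  3322 13034  2496   223]
[ 332    0   58   59 1331] [361.27122464  26.86100676]
arm -83.53172842696667 95.52228187194889
-180 [-141, -83]
-150 [-171, -113]
-120 [159, -143]
-90 [129, -173]
-60 [99, 157]
-30 [69, 127]
0 [39, 97]
30 [9, 67]
60 [-21, 37]
90 [-51, 7]
120 [-81, -23]
150 [-111, -53]
```

Run:
```python
from meas import *
z=np.load("w2.npz",allow_pickle=True);i=z["i"].item();W=cloud(z["d"],i);dd=np.hypot(W[...,0]-.5758,W[...,1]-.1835)
a=(np.degrees(np.arctan2(W[...,1]-.1835,W[...,0]-.5758))-5)%60; R=(dd>.0125)&(dd<.016)
print("z on phase",np.nanmedian(W[R&((a<10)|(a>50))][:,2]),"off",np.nanmedian(W[R&(a>22)&(a<38)][:,2]))
yaw=np.radians(6.5)
ctrl.grip(1.0)
ctrl.move_pose([.4499,-.3744,.12],down(yaw))
print(ctrl.read_t(),ctrl.move_linear([.4499,-.3744,.028],vel=.08,threshold=8),ctrl.read_tcp_pos())
f0=ctrl.read_ft_force(); ctrl.grip(0.0,f_grip=50); print(ctrl.read_finger_gap()*93,ctrl.read_grip_force(),f0,ctrl.read_ft_force())
ctrl.move_linear([.4499,-.3744,.23],vel=.15)
print(ctrl.read_t(),ctrl.read_finger_gap()*93,ctrl.read_ft_force(),ctrl.read_ft_torque())
i=optics.camera_info("wrist"); p,d=optics.snapshot("wrist"); np.savez("w4.npz",p=p,d=d,i=np.array(i,dtype=object),tp=ctrl.read_tcp_pos(),tr=ctrl.read_tcp_rot())
s,sd=optics.snapshot("side");np.savez("s4.npz",p=s,d=sd)
cv2.imwrite("pics/w4.png",np.hstack([p[100:400,120:520],cv2.resize(s[150:350,200:467],(400,300))])[:,:,::-1])
```

```text
z on phase 0.14932761452872945 off 0.12530910754781122
6.6 False [ 0.45024418 -0.3747778   0.02859896]
43.155915138006684 49.99991063028574 [-0.78244957 -0.62890035  0.66640079] [-0.42487087 -0.79578034 -0.01642839]
10.25 42.96038150158308 [ 0.04332261  0.100227   -4.1120942 ] [0.05447985 0.16917163 0.00977948]
```

View pics/w4.png

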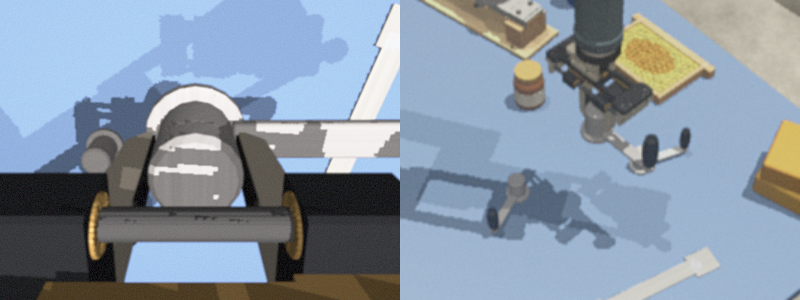

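The hub is held between the fingers, hub top at ≈(195,190) in the left crop, with the arm to the right. Now I'll measure the hub offset and arm angle in the tool frame.

Run:
```python
from meas import *
z=np.load("w4.npz",allow_pickle=True);i=z["i"].item();W=cloud(z["d"],i);T=(W-z["tp"])@z["tr"]
x,y,h=T[...,0],T[...,1],T[...,2]
m=(h>-.040)&(h<-.028)&(np.abs(y)<.0225)&(np.abs(x)<.03);t=T[m];print("hub top",len(t),t.mean(0),t.min(0),t.max(0),cv2.minEnclosingCircle(t[:,:2].astype(np.float32)))
P=np.c_[t,np.ones(len(t))]; co=np.linalg.lstsq(np.c_[t[:,:2],np.ones(len(t))],t[:,2],rcond=None)[0];print("tilt deg",np.degrees(co[:2]),co[2])
c=T[(h>.012)&(h<.024)&(np.hypot(x,y)<.036)&(x>.015)&(np.abs(y)<.04)];c=c[np.isfinite(c).all(1)]
print("collar",len(c),c.mean(0),cv2.minEnclosingCircle(c[:,:2].astype(np.float32)))
v,u=np.mgrid[:400,:640]
a=T[(h>.0)&(h<.02)&(y>.045)&(y<.105)&(np.abs(x)<.03)]
s=np.linalg.svd(a[:,:2]-a[:,:2].mean(0),full_matrices=False)[2][0];print("arm",len(a),a.mean(0),a.min(0),a.max(0),"dir from y",np.degrees(np.arctan2(-s[0]/np.sign(s[1]),abs(s[1]))),np.degrees(np.arctan2(-a[:,0].mean(),a[:,1].mean())), "zslope",np.degrees(np.polyfit(a[:,1],a[:,2],1)[0]))
```

```text
hub top 6256 [ 0.00433259 -0.00038809 -0.03294712] [-0.0145634  -0.02241961 -0.03997164] [ 0.02215768  0.02249425 -0.0280091 ] ((0.0005665500648319721, 0.0001282021403312683), 0.02416655793786049)
tilt deg [ 2.39409399 -0.04919605] -0.03312848717682851
collar 1491 [ 0.02245354 -0.00056206  0.01866903] ((0.015697753056883812, -0.0005596904084086418), 0.02532697282731533)
arm 4079 [0.00175933 0.07518194 0.00914135] [-0.01061002  0.04502272  0.00643128] [0.011854   0.10499448 0.01586672] dir from y -0.287011195865941 -1.340535357978231 zslope 0.2934943338642536
```

```bash
cat > g.py <<'E'
from h import *
S=np.array([.5758,.1835]); OFF=.0007
def tgt(yawdeg,zo,off=(0,0)):
    y=np.radians(yawdeg); x=np.array([np.cos(y),np.sin(y)])
    return np.array([*(S+off-OFF*x),zo+.0286])
def rep(m): print(m,round(float(ctrl.read_t()),2),"o",(np.array(ctrl.read_tcp_pos())-[0,0,.0286]).round(4),"F",np.array(ctrl.read_ft_force()).round(1),"M",np.array(ctrl.read_ft_torque()).round(2))
E
python3 - <<'E'
from g import *
yw=34.8; R=down(np.radians(yw))
ctrl.move_linear(tgt(yw,.205),vel=.25,ori=R); rep("above")
ctrl.move_linear(tgt(yw,.170),vel=.06); rep("near")
r=ctrl.move_linear(tgt(yw,.153),vel=.015,threshold=7); rep(r)
if not r:
    r=ctrl.move_linear(tgt(yw,.1275),vel=.010,threshold=7); rep(r)
E
```

```text
above 12.78 o [0.5752 0.1822 0.205 ] F [-0.1 -0.4 -5.6] M [ 0.01  0.15 -0.02]
near 13.52 o [0.5754 0.1832 0.1701] F [ 0.3 -0.3 -5.4] M [ 0.08  0.15 -0.02]
False 14.8 o [0.5753 0.1831 0.1531] F [-0.4 -0.2 -5.1] M [0.02 0.17 0.  ]
False 17.5 o [0.5752 0.1831 0.1275] F [ 0.2 -0.6 -4.7] M [0.02 0.21 0.  ]
```

It slid down between the splines without resistance. Next I press it home gently, then wind.

Run:
```python
from g import *
yw=34.8
r=ctrl.move_linear(tgt(yw,.1225),vel=.006,threshold=10); rep(r)
z=ctrl.read_tcp_pos()[2]-.0286
ctrl.dwell(.2); rep("seated")
for k in range(1,5):
    y=yw-20.4*k/4; ctrl.move_linear(tgt(y,z),vel=.02,ori=down(np.radians(y))); rep(y)
print(ctrl.read_finger_gap()*93)
s,d=optics.snapshot("scene");t,e=optics.snapshot("side")
np.savez("f1.npz",p=s,d=d,p2=t,d2=e)
cv2.imwrite("pics/f1.png",np.hstack([cv2.resize(s[50:200,310:510],(400,300)),cv2.resize(t[80:230,170:370],(400,300))])[:,:,::-1])
```

```text
True 18.07 o [0.5753 0.1831 0.1253] F [-0.7 -0.4  5.8] M [-0.1   0.21  0.01]
seated 18.27 o [0.5752 0.1831 0.1253] F [-0.4 -0.6  5.9] M [-0.07  0.21  0.  ]
29.699999999999996 18.52 o [0.5756 0.1833 0.1254] F [ 1.  -0.7 -1.4] M [ 0.01 -0.02 -0.03]
24.599999999999998 18.77 o [0.5755 0.1832 0.1254] F [ 1.5  1.  -0.3] M [ 0.03 -0.1  -0.  ]
19.5 19.02 o [0.5754 0.1832 0.1254] F [ 2.3 -0.5 -0.7] M [ 0.04 -0.24 -0.  ]
14.399999999999999 19.27 o [0.5754 0.1833 0.1255] F [ 2.1  0.1 -1. ] M [-0.03 -0.28  0.01]
42.57850028816613
```

View pics/f1.png

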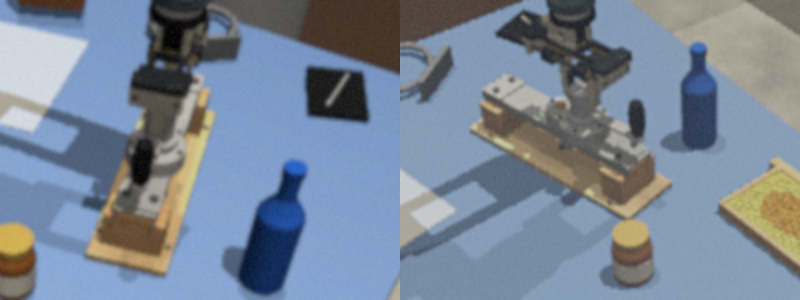

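The arm lies over the short end of the bar, with the grip at scene crop ≈(143,160) and side crop ≈(637,118). I'll release, back off, and check it from the wrist camera.

```bash
cat > chk.py <<'E'
from g import *
import sys
def chk(n):
    i=optics.camera_info("wrist"); p,d=optics.snapshot("wrist"); cv2.imwrite(f"pics/{n}.png",p[:,:,::-1]);W=cloud(d,i)
    D=np.hypot(W[...,0]-S[0],W[...,1]-S[1])
    def comp(lo,hi,a,b):
        m=(W[...,2]>lo)&(W[...,2]<hi)&(D>a)&(D<b);k,l,st,c=cv2.connectedComponentsWithStats(m.astype(np.uint8));j=1+np.argmax(st[1:,4]);return W[l==j]
    h=comp(.180,.198,0,.05);print("hub",len(h),np.median(h,0),cv2.minEnclosingCircle(h[:,:2].astype(np.float32)))
    c=np.array(cv2.minEnclosingCircle(h[:,:2].astype(np.float32))[0]); c=(np.median(h,0)[:2])
    a=comp(.138,.155,.036,.108);s=np.linalg.svd(a[:,:2]-a[:,:2].mean(0),full_matrices=False)[2][0]
    print("arm",len(a),np.median(a[:,2]),np.degrees(np.arctan2(*(a[:,:2].mean(0)-c)[::-1])),np.degrees(np.arctan2(s[1],s[0]))%180)
    g=comp(.205,.225,.09,.16)
    print("grip",len(g),g.mean(0),np.degrees(np.arctan2(*(g[:,:2].mean(0)-c)[::-1])),"want 104.7 / -75.3")
E
python3 - <<'E'
from chk import *
ctrl.grip(1.0); rep("open")
p=np.array(ctrl.read_tcp_pos()); ctrl.move_linear(p+[0,0,.09],vel=.1)
y=np.radians(14.4); ctrl.move_linear([*(S-.09*np.array([np.cos(y),np.sin(y)])),.30],vel=.2); rep("up")
chk("w5")
E
```

```text
open 20.32 o [0.5751 0.1833 0.1253] F [ 0.2 -0.1  0.3] M [-0.03  0.12 -0.05]
up 22.04 o [0.489  0.1611 0.2709] F [ 0.   0.9 -0.1] M [-0.04  0.19  0.03]
hub 2479 [0.57619046 0.1835733  0.18718983] ((0.5757750272750854, 0.18335187435150146), 0.021998543292284012)
arm 2059 0.14499417457983865 -75.49274726601453 104.71772375137569
grip 1031 [0.60689363 0.06505229 0.21286648] -75.47664256824953 want 104.7 / -75.3
```

View pics/w5.png

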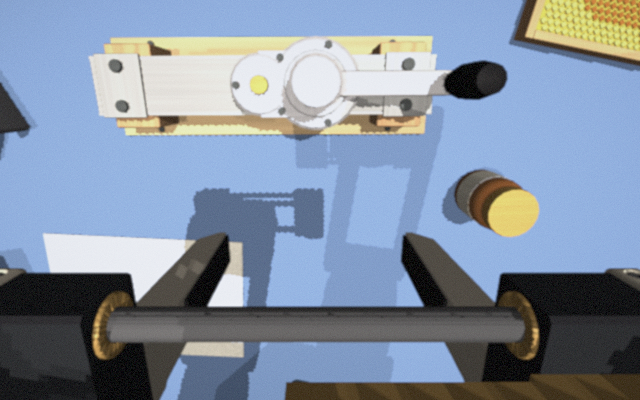

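The hub top is at 0.187 m (0.188 expected when home), centred on the shaft. The arm lies along the bar to within about 0.3°, from hub ≈(315,82) to grip ≈(480,80). I'm handing it in.

```bash
python3 -c "
from cell import ctrl
print(ctrl.finish_job())"
```

```text
the job is handed in; nothing more can be done
None
```

The largest crank is meshed and fully home on the shaft, with its arm within about 0.3° of the crossbar and the gripper let go. I handed the job in at about 22 s; no verdict was shown.

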